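# Hold a filter plate over the power sensor by its frosted end

### The arm

A 6-joint arm with a two-finger parallel gripper is mounted at the origin on a cart in front of the work surface, level with it; the furniture and walls round the work are solid. World frame = base frame: x ahead of the robot, y to its left, z up, the work surface at z = 0. Lengths are in m, angles in degrees, forces in N, time in s.
With the tool pointing down it reaches from about 0.375 to 0.9 m from the base axis. Payload 3.1 kg.
Tool frame: the origin (TCP) lies at the very end of the fingers, on their centre line; the grasp point (between the pads) lies 19 mm behind it (bot.hold_point_z is the z of the grasp point in the tool frame, in m); z points along the fingers, y is the line along which they close (so a half turn about z gives the same grasp; the last joint's range is limited). The gripper opens to 87 mm and grips with 3 to 60 N. Pads are 19 mm wide; open, the fingers measure 117 mm over their backs; the gripper's body (75 mm by 190 mm) begins 51 mm behind the grasp point.
Start: joints at [-10.227, 30.224, 82.088, -0, 67.689, -10.227], TCP at [0.625, 0, 0.223] pointing down, gripper open.
Joint ranges: [-176.69, 176.69], [-43.24, 126.21], [12.49, 139.97], [-82, 262], [0, 151.66], [-163.58, 163.58]. Speed limits (degrees/s): [159.86, 159.86, 180, 180, 180, 180].

### API

Orientations are given as a 3x3 rotation matrix whose columns are the frame's x, y, z axes.
In Python, from rig import bot, capture, camera_model gives the robot as it stands.
- The arm moves only by the tool apply_moves, never from a script. Its argument "plan" is text: rows parted by semicolons, each of 6 numbers parted by spaces: the shift along the tool's x, y, z in units of 0.05 m (1.0 is 0.05 m), then the turn, a rotation vector about the tool's x, y, z in units of 360 degrees (1.0 is 360 degrees). In form: dx dy dz ax ay az; .... A call has 1 to 10 rows; each row shifts and turns the commanded pose from where the row before left it, along the tool's axes as they then stand; what a row does not reach is not made up. A row lasts 1/12 s, in which the tool goes at most 41.7 mm and 7.16 degrees, less where a joint would pass 70% of its speed; a pose out of reach is approached as far as the arm can. A call with a number of a shift or a turn outside -1 to 1 is refused whole. A call with a gripper value outside its range is refused whole. "gripper" is the gripper command: -1 is shut, 1 is fully open, values between are in proportion, set as the call begins (left out, the last holds). The fingers move at their own pace and stop on an object; the grip force is fixed at half the most. Time passes only in rows, so rows that do not move let the fingers close. It gives the time, the measured TCP pose, the force, the opening and the grip force at its end, in the units of the state.
- bot.read_state(): the state, without advancing time (a new reading comes with each control period).
- capture(name): name is "scene" or "side" or "wrist"; returns the picture (400x640x3 uint8, red, green, blue); there is no depth.
- camera_model(name): a dict with "vertical_fov" (degrees; the focal length in pixels is half the picture's height over the tangent of half this angle, whatever the lens; pixels are square), "cx", "cy" (the principal point, pixels), "dist" ([k1, k2, p1, p2, k3] as OpenCV has them; the pictures are not rectified), "position" and "rotation" of the camera in the world; the wrist camera has in their place "hand_eye" (4x4, takes a point from camera to tool coordinates, whose origin is the TCP and whose axes are the flange's). Camera axes: x right, y down, z forward; pixel columns grow to the right and rows downward; lengths in m; the calibration is good to about 2 mm. A picture is of the moment at which its call begins: read the wrist's pose just before it. camera_model takes no time and is no camera call.
- bot.hand_in(): hands the job in; it is judged then, once.
The state is a dict: "time_s": time; "joint_positions": joint angles; "qvel": joint speeds; "tau": joint torques, N m; "position": TCP position; "tcp_rot": TCP orientation; "force": force on the tool from outside, world axes, zero at the start; "moment": the same for the moment, N m; "opening": opening from 0.0 (shut) to 1.0 (fully open); "grasp_force": force on a finger pad.
Only numpy, scipy, OpenCV 4.12 (cv2) and the standard library are available. Lean on these libraries where they do the work, as an engineer would, in place of code of your own. Each camera call takes 0.05 s, during which the arm holds its last target. There are 200 camera calls.

### The job

Take the filter plate out of its lift-out cradle and present it to the power sensor: press the red lever down until its detent holds it by itself, so that the plate stays raised, then find the plate's frosted end by its notched corner and lift the plate off by that end alone, keeping the gripper off the amber window. Finish while still holding it level, label side up, with the middle of the amber window straight above the middle of the sensor and about 8 cm higher than the sensor's face. Leave the lever latched, and do not move the sensor or disturb the dropper bottle, the lens tube or the blue box.

Things in the scene. Friction and masses are not known exactly. Their poses are not given: they have to be found in the camera images.
- cradle: Fixed dark grey metal block 109 (x) x 49 (y) x 34 mm high with a 93 x 33 mm pocket, 6 mm deep, in its top; origin at the block's centre on the bench, z up. Its lever sticks out along the cradle's +y to a black detent post with a sprung roller, 37 mm high, whose inner face is at y = 119.5 mm. Small bolted ears at both ends (x up to 76 mm).
- lever (a joint): Sprung lever of the cradle (rad): 0 = up, grows as the paddle is pressed down, end stop about 0.47. Pushing down takes about 2 N, and 5 to 12 N over the detent. Let go before about 0.37 it springs back to 0; past about 0.39 it stays down by itself, and at about 0.44 after a press right to the stop. It raises the pedestal and plate in step, by 24 mm at 0.44.
- lever_paddle (a point): Top middle of the red paddle, 26 mm (cradle x) x 20 mm (cradle y), 51 mm out from the lever's pivot, which lies along cradle x at y = 36 mm, z = 24 mm. The paddle's top middle is at z of about 50 mm when up and 29 mm when fully down. Press it down with closed fingertips.
- plate_center (a point): Centre of the filter plate, 90 (x) x 30 (y) x 6 (z) mm, 30 to 55 g, loose, in the cradle's pocket, its long side along the cradle's x, top flush with the block. Plate x runs from the frosted end to the window end, plate z points out of the label face (up at the start). When the lever is latched it rests on a 44 x 14 mm pedestal, centre at z of 52 to 55 mm.
- frosted_center (a point): Where to grip: centre (halfway up) of the plate's opaque white frosted end, 27 mm from the plate's centre toward its -x end. The frosted part is 32 mm long (plate x -45 to -12.5 mm), 30 mm wide; 7 mm square notch at its corner toward -x, +y; paper label with a blue bar and a red dot on its upper face. Grip it across its 30 mm width.
- window_center (a point): Middle of the plate's clear amber window (57 mm long, 30 mm wide, 6 mm thick), halfway up, 17 mm from the plate's centre toward +x, 44 mm from the grip point.
- plate: The whole filter plate; origin on its underside at its middle, axes as for plate_center.
- window: The amber window part of the plate, rigidly joined to the frosted end; not to be touched by the gripper. Same origin and axes as plate.
- sensor_face (a point): Middle of the upper face of the power sensor head, 14 mm above the bench.
- sensor: Round black power sensor head, 40 mm across, 14 mm high, loose, lying face up; origin at the middle of its underside.
- dropper_bottle: Brown dropper bottle with white cap, 32 mm across, 70 mm high; bystander; origin under its middle.
- lens_tube: Black lens tube, 32 mm across, 52 mm high, standing; bystander; origin under its middle.
- usb_box: Small blue box, 28 x 55 x 18 mm; bystander; origin under its middle.
- rotation_stage: Fixed obstacle right of the work: black upright wheel, 145 mm across, up to 220 mm high, centred 154 mm along this body's +x (level) and lying across it, with a motor behind it out to x = 250 mm; a 10 mm rod runs from it about 100 mm above the bench along the body's x axis to x = -270 mm. Keep the gripper clear of it, also on the way from the start.
Mind the look-alikes: they are no part of the job. What is shaped like the plate but yellow is not meant.

How it is judged:
By the outcome, as a careful person would: the job done as asked, in the order asked, and still so for the second after the job is handed in, while the arm keeps its last pose, push and grip.
It also fails if it takes over 59 s, if anything falls off the work surface, if the arm or the gripper's body presses on something with over 40 N, if the wrist force passes 120 N, or if a joint passes its speed limit or range.

## Working session

There is one attempt and no reset: what is moved stays moved. The work goes in short steps, Python scripts to look and compute and a tool call to move; the robot and the scene stay as the last step left them, time stands still between calls to the robot, and variables do not carry over. Pictures are saved under pics/ and viewed, at most 10 in all, crops included, and the job is handed in when it is done.

Besides the shell and the picture viewer there is one more tool, called after ">>>" as name(argument=value, ...), one argument or row to a line, values as JSON. apply_moves: Moves the arm, as the interface text tells. Its arguments: {"type":"object","properties":{"plan":{"type":"string"},"gripper":{"type":"number"}},"required":["plan"]}

```bash
mkdir -p pics; cat > h.py <<'E'
import numpy as np, cv2
from rig import bot, capture, camera_model
def K(m):
    f=200/np.tan(np.radians(m["vertical_fov"])/2); return np.array([[f,0,m["cx"]],[0,f,m["cy"]],[0,0,1]])
def pose(name,st=None):
    m=camera_model(name)
    if name=="wrist":
        st=st or bot.read_state(); T=np.eye(4);T[:3,:3]=st["tcp_rot"];T[:3,3]=st["position"]
        T=T@np.array(m["hand_eye"]); return m,T[:3,:3],T[:3,3]
    return m,np.array(m["rotation"]),np.array(m["position"])
def ray(name,uv,st=None):
    m,R,p=pose(name,st)
    n=cv2.undistortPoints(np.array(uv,float).reshape(-1,1,2),K(m),np.array(m["dist"],float))[:,0]
    return p,np.c_[n,np.ones(len(n))]@R.T
def onplane(name,uv,z,st=None):
    p,d=ray(name,uv,st); return p+d*((z-p[2])/d[:,2])[:,None]
def proj(name,P,st=None):
    m,R,p=pose(name,st); P=(np.array(P,float).reshape(-1,3)-p)@R
    return cv2.projectPoints(P,np.zeros(3),np.zeros(3),K(m),np.array(m["dist"],float))[0][:,0]
def save(name,fn):
    im=capture(name); cv2.imwrite("pics/"+fn,cv2.cvtColor(im,cv2.COLOR_RGB2BGR)); return im
E
python3 - <<'E'
from h import *
s=bot.read_state();print(s)
for n in("scene","side","wrist"): save(n,n+"0.png");print(pose(n,s)[1:], camera_model(n)["vertical_fov"])
E
```

```text
{'time_s': 0.0, 'joint_positions': array([-1.02275141e+01,  3.02786245e+01,  8.21595094e+01, -3.28149928e-03,
        6.76857820e+01, -1.02279827e+01]), 'qvel': array([-0.06595551,  0.01072685, -0.02323801, -0.06797617, -0.03983931,
        0.02298514]), 'tau': array([-5.45745443e-04, -4.40045428e+01, -1.76593530e+01,  6.32597599e-02,
        5.83207863e-02, -1.53719384e-04]), 'position': array([6.24252044e-01, 1.45594928e-04, 2.21557936e-01]), 'tcp_rot': array([[-2.96259345e-05,  9.99997715e-01, -2.13778139e-03],
       [ 9.99999944e-01,  3.03354632e-05,  3.31867900e-04],
       [ 3.31931993e-04, -2.13777144e-03, -9.99997660e-01]]), 'force': array([-0.22284391, -0.1701188 , -0.73212087]), 'moment': array([-0.09431285,  0.04557533, -0.00911414]), 'grasp_force': 0.0, 'opening': 1.0019447561428803}
(array([[ 0.71617795, -0.48297941,  0.50380556],
       [-0.69772986, -0.47873457,  0.53290361],
       [-0.01619234, -0.73317399, -0.67984829]]), array([-0.12121779, -0.60471343,  0.96684727])) 42.86306703902824
(array([[-0.99728159,  0.05314751, -0.05103703],
       [ 0.07287942,  0.60933854, -0.78955376],
       [-0.01086398, -0.79112697, -0.61155546]]), array([0.61293188, 0.91531554, 0.69150207])) 53.99149450064219
(array([[ 9.99999477e-01, -3.01915546e-05, -1.02238184e-03],
       [-3.38970449e-04, -9.52859704e-01, -3.03411057e-01],
       [-9.65026008e-04,  3.03411245e-01, -9.52859216e-01]]), array([0.6243964 , 0.08382824, 0.38430269])) 67.28393090943929
```

View pics/scene0.png

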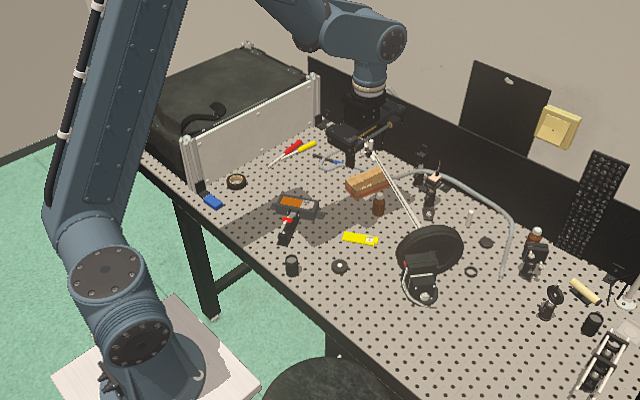

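View pics/wrist0.png

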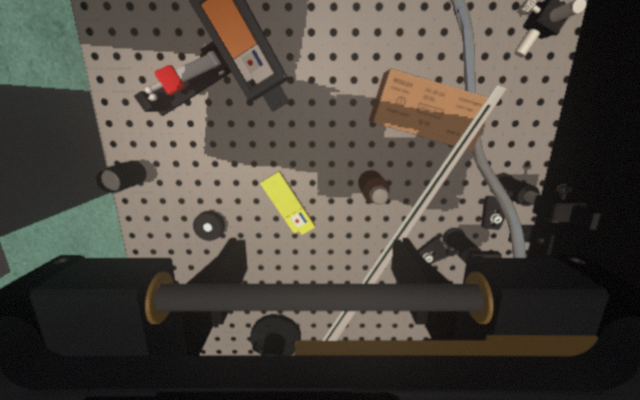

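View pics/side0.png

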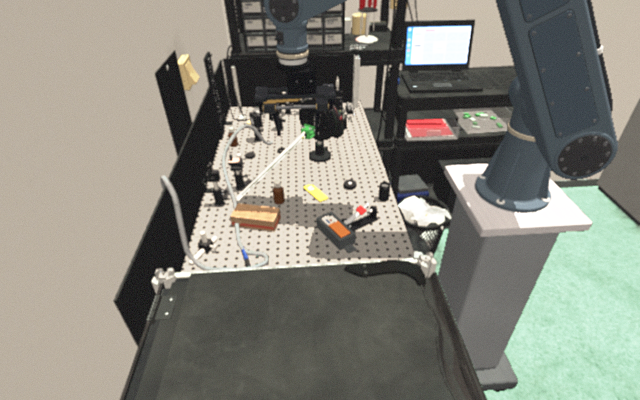

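The plate's amber window is at wrist (232,25), with the label and frosted end near (257,65). The red paddle is at (168,78), the sensor at (209,225), the yellow look-alike at (288,205), the lens tube at (120,177) and the bottle at (374,187). The rod runs from (330,340) to (500,90).

```bash
python3 - <<'E'
from h import *
im=cv2.imread("pics/wrist0.png")
cv2.imwrite("pics/c1.png",cv2.resize(im[0:250,90:330],None,fx=2.4,fy=2.4,interpolation=cv2.INTER_CUBIC))
hsv=cv2.cvtColor(im,cv2.COLOR_BGR2HSV)
s=dict(bot.read_state())
def blob(lo,hi,box,z,nm):
    x0,y0,x1,y1=box; m=cv2.inRange(hsv,lo,hi); k=np.zeros_like(m);k[y0:y1,x0:x1]=m[y0:y1,x0:x1]
    c=max(cv2.findContours(k,0,2)[0],key=cv2.contourArea)
    b=cv2.boxPoints(cv2.minAreaRect(c)); print(nm,b.round(0).tolist(),cv2.contourArea(c)); P=onplane("wrist",b,z)
    print(P.round(4).tolist(),P.mean(0).round(4), np.linalg.norm(P[0]-P[1]),np.linalg.norm(P[1]-P[2]))
blob((5,140,60),(18,255,255),(190,0,270,80),.034,"amber")
blob((0,150,90),(5,255,255),(140,50,200,110),.05,"red"); blob((170,150,90),(180,255,255),(140,50,200,110),.05,"red")
print("sensor",onplane("wrist",[[208,224]],.014)); print(onplane("scene",[[340,266]],.014),onplane("side",[[350,183]],.014))
print("rod",onplane("wrist",[[332,335],[500,90]],.1))
E
```

```text
amber [[199.0, 4.0], [225.0, -12.0], [258.0, 43.0], [232.0, 59.0]] 1661.0
[[0.5042, 0.1827, 0.034], [0.5316, 0.1959, 0.034], [0.5609, 0.1472, 0.034], [0.5324, 0.1325, 0.034]] [0.5323 0.1646 0.034 ] 0.03047326090284112 0.056853319073799514
red [[154.0, 72.0], [171.0, 62.0], [185.0, 86.0], [168.0, 96.0]] 460.0
[[0.4558, 0.1176, 0.05], [0.4741, 0.1269, 0.05], [0.4855, 0.1043, 0.05], [0.4668, 0.0945, 0.05]] [0.4705 0.1108 0.05  ] 0.020595722611464272 0.025300098698775246Traceback (most recent call last):
  File "<stdin>", line 12, in <module>
  File "<stdin>", line 8, in blob
ValueError: max() iterable argument is empty
```

View pics/c1.png

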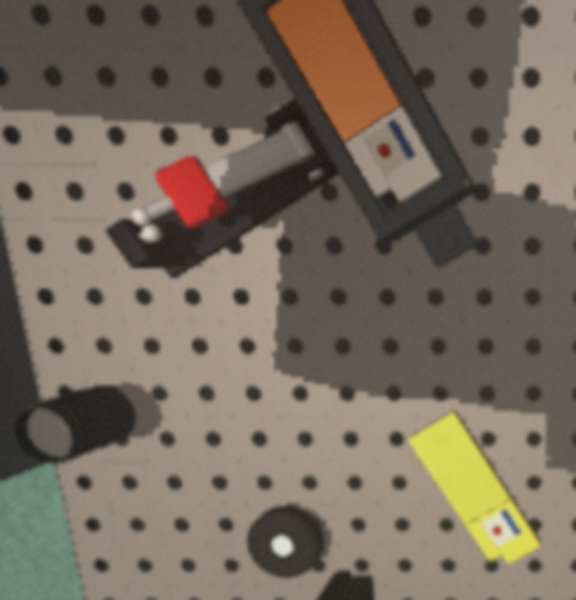

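The notch is the dark square at crop (388,198), in the lower-left corner of the frosted end. That matches plate -x,+y with +x along world (-0.50, 0.86). The amber measures 57 x 30 mm and the paddle 25 x 20 mm, as specified.

```bash
python3 - <<'E'
from h import *
w=np.array([.5323,.1646]);x=np.array([-.503,.864]);y=np.array([-.864,-.503]);c=w-.017*x
print("c",c,"frost",c-.027*x,"paddle up",c+.08*y,"down",c+.087*y)
print("sensor",onplane("wrist",[[208,225]],.014),onplane("scene",[[340,266]],.014),onplane("side",[[350,183]],.014))
r=onplane("wrist",[[332,335],[500,90]],.1);print("rod",r)
print(proj("side",[.4705,.1108,.05]),proj("scene",[.4705,.1108,.05]),proj("scene",[*w,.034]))
E
```

```text
c [0.540851 0.149912] frost [0.554432 0.126584] paddle up [0.471731 0.109672] down [0.465683 0.106151]
sensor [[ 0.47758892 -0.06480874  0.014     ]] [[ 0.47389842 -0.07349552  0.014     ]] [[ 0.47649372 -0.06695959  0.014     ]]
rod [[ 0.63945128 -0.1665923   0.1       ]
 [ 0.78444392  0.09789941  0.1       ]]
[[360.72743646 209.58693246]] [[286.89251506 218.20246515]] [[290.70317483 201.0420433 ]]
```

>>> apply_moves(
  plan="0 0 0 0 0 -0.0168;0 0 0 0 0 -0.0168;0 0 0 0 0 -0.0168;0 0 0 0 0 -0.0168;0 0 0 0 0 -0.0167;0.68 -0.32 0 0 0 0;0.68 -0.32 0 0 0 0;0.68 -0.32 0 0 0 0;0.68 -0.32 0 0 0 0;0.68 -0.32 0 0 0 0",
  gripper=-1,
)

```text
time_s: 0.98
position: [0.4685, 0.1074, 0.2222]
tcp_rot: [[-0.503, 0.865, -0.001], [0.865, 0.503, 0.0], [0.0, -0.001, -1.0]]
force: [0.8, 0.7, -0.4]
opening: 0.326
grasp_force: 0.0
```

>>> apply_moves(
  plan="0 0 0.8 0 0 0;0 0 0.8 0 0 0;0 0 0.8 0 0 0;0 0 0.7 0 0 0;0 0 0 0 0 0;0 0 0 0 0 0",
)

```text
time_s: 1.48
position: [0.4687, 0.1067, 0.066]
tcp_rot: [[-0.503, 0.864, -0.006], [0.864, 0.503, 0.0], [0.003, -0.005, -1.0]]
force: [-0.3, -0.4, -0.2]
opening: 0.013
grasp_force: 0.0
```

```bash
python3 - <<'E'
from h import *
save("wrist","w2.png"); print(bot.read_state()["position"],bot.read_state()["opening"])
a=capture("scene")[170:300,230:390]
a=cv2.cvtColor(cv2.resize(a,None,fx=4,fy=4,interpolation=2),cv2.COLOR_RGB2BGR); cv2.imwrite("pics/s2.png",a)
E
```

```text
[0.47052255 0.10670987 0.06784556] 0.006047300974447106
```

View pics/w2.png

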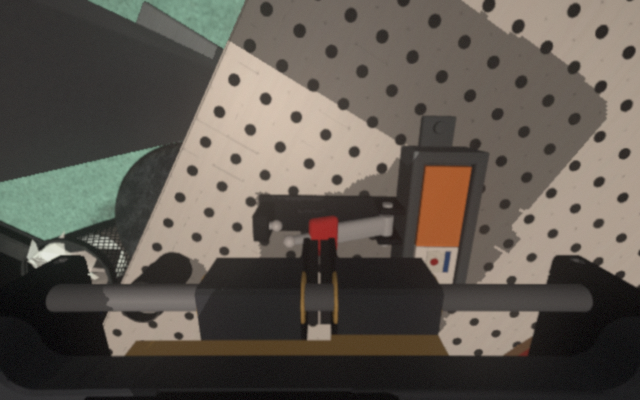

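The fingertips at (318,250) sit over the red paddle at (323,229), and the cradle's amber window is at (444,205). I'll press down now and refine the plate position from this picture.

>>> apply_moves(
  plan="0 0 0.25 0 0 0;0 0 0.15 0 0 0;0 0 0.1 0 0 0;0 0 0.1 0 0 0;0 0 0.1 0 0 0;0 0 0 0 0 0",
)

```text
time_s: 2.08
position: [0.4703, 0.1065, 0.0327]
tcp_rot: [[-0.503, 0.864, 0.0], [0.864, 0.503, -0.0], [-0.0, -0.0, -1.0]]
force: [0.4, -0.9, 0.6]
opening: 0.006
grasp_force: 0.5
```

>>> apply_moves(
  plan="0 0 0.06 0 0 0;0 0 0.06 0 0 0;0 0 0 0 0 0;0 0 0 0 0 0",
)

```text
time_s: 2.42
position: [0.4706, 0.1067, 0.0279]
tcp_rot: [[-0.503, 0.864, 0.001], [0.864, 0.503, -0.0], [-0.001, 0.001, -1.0]]
force: [-2.4, -1.6, 14.6]
opening: 0.008
grasp_force: 7.5
```

```bash
python3 - <<'E'
from h import *
s=bot.read_state();print(s["position"],s["force"],s["moment"])
a=capture("scene")[180:270,250:340]
im=capture("wrist")
b=im[100:330,220:500]
a=cv2.resize(a,(460,460),interpolation=2); b=cv2.resize(b,(340,280))
o=np.zeros((460,800,3),np.uint8);o[:,:460]=a;o[:280,460:]=b
cv2.imwrite("pics/p3.png",o[:,:,::-1])
E
```

```text
[0.47059409 0.10671375 0.02792091] [-2.42924837 -1.6151503  14.62835025] [-0.22777512  0.39551651  0.03150516]
```

View pics/p3.png

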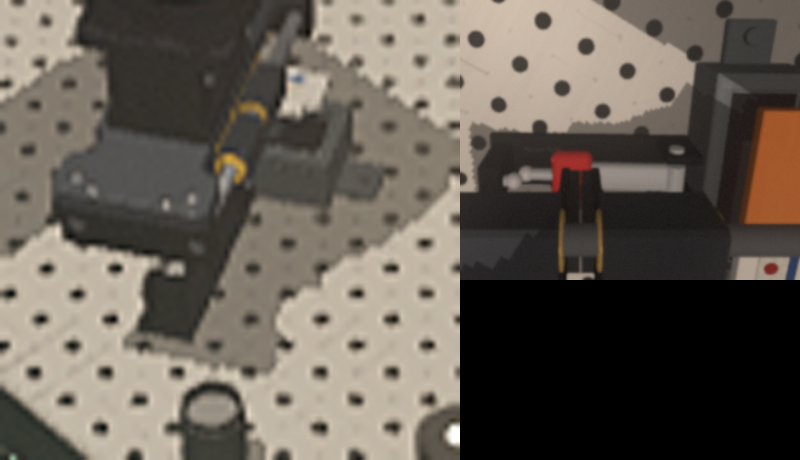

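The plate is visibly raised and the lever lies flat, with 14.6 N on the tool. I'll press slightly further to reach the stop.

>>> apply_moves(
  plan="0 0 0.03 0 0 0;0 0 0 0 0 0;0 0 0 0 0 0",
)

```text
time_s: 2.77
position: [0.4706, 0.1067, 0.0277]
tcp_rot: [[-0.503, 0.864, 0.002], [0.864, 0.503, -0.0], [-0.001, 0.002, -1.0]]
force: [-4.7, -1.9, 27.4]
opening: 0.006
grasp_force: 13.5
```

>>> apply_moves(
  plan="0 0 -0.2 0 0 0;0 0 -0.5 0 0 0;0 0 -0.8 0 0 0;0 0 -0.8 0 0 0;-0.5 0.5 0 0 0 0;-0.5 0.5 0 0 0 0;-0.5 0.6 0 0 0 0;0 0 0 0 0 0;0 0 0 0 0 0;0 0 0 0 0 0",
  gripper=0.2,
)

```text
time_s: 3.6
position: [0.576, 0.0824, 0.1392]
tcp_rot: [[-0.503, 0.864, -0.003], [0.864, 0.503, 0.0], [0.002, -0.002, -1.0]]
force: [-0.2, 0.6, -0.6]
opening: 0.583
grasp_force: 0.0
```

```bash
python3 - <<'E'
from h import *
s=bot.read_state();print(s["position"],s["opening"],s["force"])
im=save("wrist","w4.png")
hsv=cv2.cvtColor(im,cv2.COLOR_RGB2HSV)
m=cv2.inRange(hsv,(5,140,60),(18,255,255)); c=max(cv2.findContours(m,0,2)[0],key=cv2.contourArea)
b=cv2.boxPoints(cv2.minAreaRect(c)); P=onplane("wrist",b,.0565,s)
print(b.round(1).tolist(),P.round(4).tolist(),P.mean(0),np.linalg.norm(P[0]-P[1]),np.linalg.norm(P[1]-P[2]))
E
```

```text
[0.57597543 0.08238874 0.13921793] 0.5830225434590687 [-0.2487145   0.55767106 -0.64314667]
[[304.0, 132.0], [304.0, 52.0], [344.0, 52.0], [344.0, 132.0]] [[0.5329, 0.1325, 0.0565], [0.5048, 0.1826, 0.0565], [0.5303, 0.1975, 0.0565], [0.5605, 0.1485, 0.0565]] [0.53210816 0.16526516 0.0565    ] 0.05755075707988032 0.029517957574575468
```

View pics/w4.png

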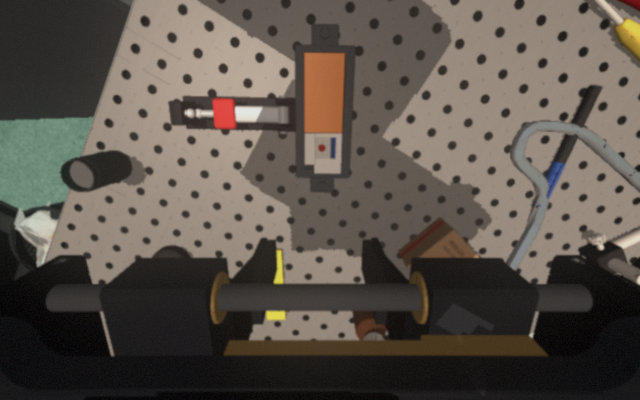

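The lever stays latched at wrist (240,114) and the plate is still raised, with its frosted end at (323,155). The grip point works out to (0.554, 0.127).

>>> apply_moves(
  plan="0.5 0.04 0 0 0 0;0.49 0.04 0 0 0 0;0 0 0.6 0 0 0;0 0 0.6 0 0 0;0 0 0.4 0 0 0;0 0 0 0 0 0;0 0 0 0 0 0;0 0 0 0 0 0",
)

```text
time_s: 4.32
position: [0.5557, 0.1271, 0.0609]
tcp_rot: [[-0.503, 0.864, 0.001], [0.864, 0.503, 0.0], [-0.0, 0.001, -1.0]]
force: [-0.1, 0.4, -0.3]
opening: 0.597
grasp_force: 0.0
```

>>> apply_moves(
  plan="0.02 -0.02 0.25 0 0 0;0 0 0.15 0 0 0;0 0 0 0 0 0;0 0 0 0 0 0;0 0 0 0 0 0",
)

```text
time_s: 4.73
position: [0.5549, 0.1273, 0.0408]
tcp_rot: [[-0.503, 0.864, 0.001], [0.864, 0.503, 0.0], [-0.001, 0.001, -1.0]]
force: [0.0, 0.4, 0.7]
opening: 0.602
grasp_force: 0.0
```

```bash
python3 - <<'E'
from h import *
s=bot.read_state();print(s["position"],s["force"])
im=capture("wrist")[100:330,200:440]
cv2.imwrite("pics/w5.png",cv2.resize(im,None,fx=2.5,fy=2.5,interpolation=2)[:,:,::-1])
E
```

```text
[0.55494002 0.12726883 0.04083759] [0.0446541  0.42978297 0.74540145]
```

View pics/w5.png

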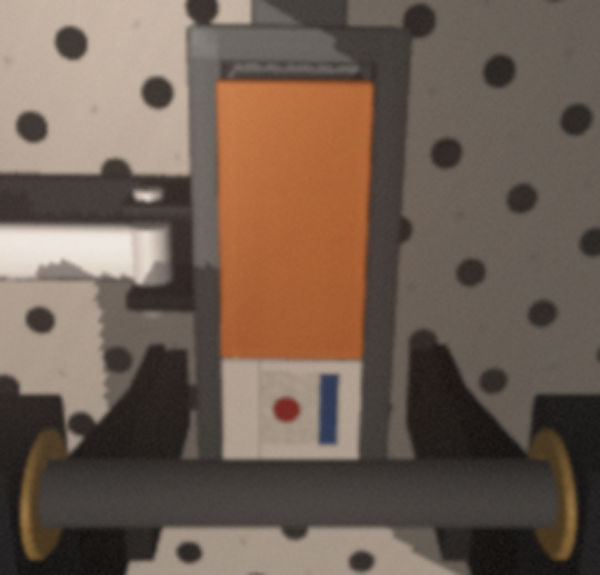

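```bash
python3 - <<'E'
from h import *
s=bot.read_state();R=np.array(s["tcp_rot"]);p=np.array(s["position"])
for q in([.0095,.026,0],[.0095,-.026,0],[.0095,.026,-.013],[.0095,0,-.016],[.0145,0,-.016]):
    uv=proj("wrist",p+R@np.array(q),s)[0]; print(q,uv,(uv-[200,100])*2.5)
E
```

```text
[0.0095, 0.026, 0] [363.04356174 238.98872238] [407.60890435 347.47180595]
[0.0095, -0.026, 0] [275.0309011  239.04785928] [187.57725274 347.6196482 ]
[0.0095, 0.026, -0.013] [366.38211899 248.8913204 ] [415.95529746 372.228301  ]
[0.0095, 0, -0.016] [319.08654002 251.41423067] [297.71635004 378.53557669]
[0.0145, 0, -0.016] [319.08566618 242.96897875] [297.71416544 357.42244687]
```

The pad's front edge is 5 mm clear of the window as intended, and the fingers straddle the plate 1.5 mm off centre. I'll nudge across and close.

>>> apply_moves(
  plan="0 -0.03 0 0 0 0;0 0 0 0 0 0;0 0 0 0 0 0",
  gripper=0.2,
)

```text
time_s: 5.03
position: [0.5531, 0.1265, 0.0403]
tcp_rot: [[-0.503, 0.864, 0.0], [0.864, 0.503, 0.0], [-0.0, 0.0, -1.0]]
force: [0.3, 0.4, 0.0]
opening: 0.603
grasp_force: 0.0
```

>>> apply_moves(
  plan="0 0 0 0 0 0;0 0 0 0 0 0;0 0 0 0 0 0;0 0 0 0 0 0;0 0 0 0 0 0;0 0 0 0 0 0;0 0 0 0 0 0;0 0 0 0 0 0",
  gripper=-1,
)

```text
time_s: 5.7
position: [0.5531, 0.1266, 0.04]
tcp_rot: [[-0.503, 0.864, -0.0], [0.864, 0.503, 0.0], [0.0, -0.0, -1.0]]
force: [0.4, -0.6, 0.2]
opening: 0.338
grasp_force: 29.9
```

>>> apply_moves(
  plan="0 0 -0.1 0 0 0;0 0 -0.2 0 0 0;0 0 -0.4 0 0 0;0 0 -0.4 0 0 0;0 0 -0.4 0 0 0;0 0 -0.3 0 0 0;0 0 0 0 0 0;0 0 0 0 0 0",
)

```text
time_s: 6.37
position: [0.5537, 0.1266, 0.1314]
tcp_rot: [[-0.503, 0.864, 0.003], [0.864, 0.503, 0.0], [-0.001, 0.003, -1.0]]
force: [0.5, -0.5, -0.9]
opening: 0.341
grasp_force: 29.9
```

```bash
python3 - <<'E'
from h import *
s=bot.read_state();R=np.array(s["tcp_rot"]);p=np.array(s["position"]);print(p,s["opening"],s["grasp_force"])
im=save("wrist","w6.png");hsv=cv2.cvtColor(im,cv2.COLOR_RGB2HSV)
m=cv2.inRange(hsv,(5,140,60),(18,255,255)); c=max(cv2.findContours(m,0,2)[0],key=cv2.contourArea)
q=cv2.approxPolyDP(c,6,True)[:,0]; print("quad",q.tolist())
print("expected", (proj("wrist",[p+R@np.array([.044+a*.0285,b*.015,-.0163]) for a in(-1,1) for b in(-1,1)],s)).round(0).tolist())
b=cv2.boxPoints(cv2.minAreaRect(c)); print("centre from img", ((onplane("wrist",q,p[2]+.0163,s)-p)@R).round(4).tolist())
x=cv2.inRange(hsv,(0,150,90),(5,255,255));print("red",cv2.boundingRect(max(cv2.findContours(x,0,2)[0],key=cv2.contourArea)))
a=capture("side")[140:260,270:430]; b=im[40:330,170:440]
o=np.zeros((480,800,3),np.uint8);o[:300,:400]=cv2.resize(a,(400,300),interpolation=2);o[:430,400:]=cv2.resize(b,(400,430))
cv2.imwrite("pics/p6.png",o[:,:,::-1])
E
```

```text
[0.55374328 0.12658588 0.13138469] 0.34055393706000286 29.935884475708008
quad [[292, 132], [290, 242], [348, 243], [352, 134]]
expected [[291.0, 242.0], [347.0, 241.0], [288.0, 132.0], [351.0, 132.0]]
centre from img [[0.0725, -0.0129, -0.0164], [0.0153, -0.0155, -0.0164], [0.0146, 0.0154, -0.0163], [0.0716, 0.0157, -0.0164]]
red (587, 34, 53, 45)
```

View pics/p6.png

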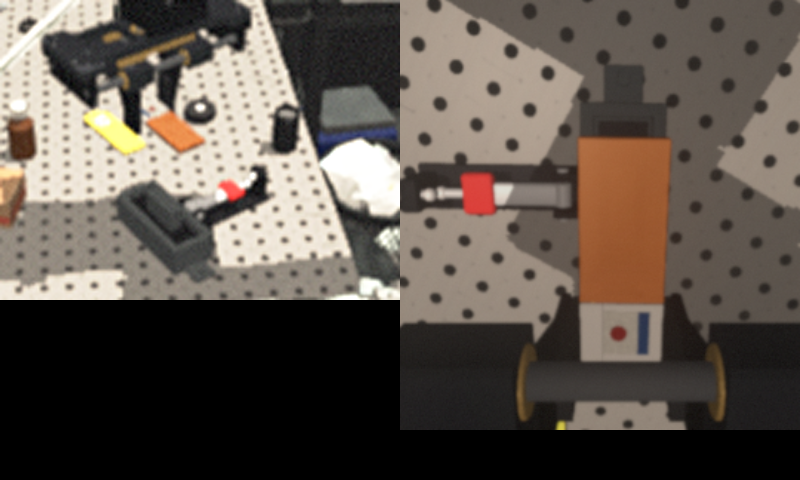

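The plate has left the pedestal level and label up, with the window 44 mm from the grip. The lever is still latched at composite (478,193). Next I'll refine the sensor from its white centre dot in the existing pictures.

```bash
python3 - <<'E'
from h import *
S={"position":np.array([6.24252044e-01,1.45594928e-04,2.21557936e-01]),"tcp_rot":np.array([[-2.96e-05,1,-2.138e-03],[1,3.03e-05,3.3e-04],[3.3e-04,-2.138e-03,-1]])}
for n,(u,v),r,t in(("wrist",(208,226),12,150),("side",(350,183),6,130),("scene",(340,266),7,150)):
    g=cv2.imread(f"pics/{n}0.png",0).astype(float); w=g[v-r:v+r+1,u-r:u+r+1]
    yy,xx=np.mgrid[v-r:v+r+1,u-r:u+r+1]; hat=w.max(); m=(w>.6*hat)&(np.hypot(xx-u,yy-v)<r)
    uv=[(xx*m*w).sum()/(m*w).sum(),(yy*m*w).sum()/(m*w).sum()]
    print(n,np.round(uv,1),m.sum(),hat,onplane(n,[uv],.014,S)[0].round(4))
    dk=((w<90)&(np.hypot(xx-u,yy-v)<r*1.4));print("   dark",xx[dk].mean(),yy[dk].mean(),onplane(n,[[xx[dk].mean(),yy[dk].mean()]],.007,S)[0].round(4))
E
```

```text
wrist [207.1 226.9] 61 222.0 [ 0.4757 -0.0676  0.014 ]
   dark 208.46019417475728 225.59223300970874 [ 0.4749 -0.0685  0.007 ]
side [349.9 180.5] 28 255.0 [ 0.4751 -0.0803  0.014 ]
   dark 349.38709677419354 185.01612903225808 [ 0.4783 -0.0664  0.007 ]
scene [339.2 264.6] 17 254.0 [ 0.4757 -0.069   0.014 ]
   dark 339.47058823529414 266.81045751633985 [ 0.4755 -0.0704  0.007 ]
```

>>> apply_moves(
  plan="-0.17 -0.215 0 0 0 0;-0.39 -0.485 0 0 0 0;-0.39 -0.485 0 0 0 0;-0.39 -0.485 0 0 0 0;-0.39 -0.485 0 0 0 0;-0.39 -0.485 0 0 0 0;-0.39 -0.485 0 0 0 0;-0.39 -0.485 0 0 0 0;-0.39 -0.485 0 0 0 0;-0.17 -0.215 0 0 0 0",
)

```text
time_s: 7.3
position: [0.4516, -0.1345, 0.1291]
tcp_rot: [[-0.501, 0.865, -0.002], [0.865, 0.501, 0.0], [0.001, -0.002, -1.0]]
force: [0.7, 0.8, -0.7]
opening: 0.339
grasp_force: 29.9
```

>>> apply_moves(
  plan="0 0 0 0 0 0;0 0 0 0 0 0;0 0 0 0 0 0;0 0 0 0 0 0",
)

```text
time_s: 7.63
position: [0.4536, -0.1304, 0.1297]
tcp_rot: [[-0.504, 0.864, -0.001], [0.864, 0.504, 0.001], [0.001, -0.0, -1.0]]
force: [-0.6, 0.6, -1.0]
opening: 0.338
grasp_force: 29.9
```

```bash
python3 - <<'E'
from h import *
s=bot.read_state();R=np.array(s["tcp_rot"]);p=np.array(s["position"]);print(p,s["grasp_force"])
im=save("wrist","w7.png");hsv=cv2.cvtColor(im,cv2.COLOR_RGB2HSV)
e=proj("wrist",[.4755,-.0685,.014],s)[0];print("pred sensor px",e)
u,v=e.round().astype(int);g=cv2.cvtColor(im,7).astype(float);r=10
w=g[v-r:v+r+1,u-r:u+r+1];yy,xx=np.mgrid[v-r:v+r+1,u-r:u+r+1];m=w>.6*w.max();uv=[xx[m].mean(),yy[m].mean()]
print(uv,m.sum(),w.max(),onplane("wrist",[uv],.014,s))
m=cv2.inRange(hsv,(5,140,60),(18,255,255)); m[:, :250]=0;m[:,400:]=0
c=max(cv2.findContours(m,0,2)[0],key=cv2.contourArea);q=cv2.approxPolyDP(c,6,True)[:,0]
print(q.tolist(),((onplane("wrist",q,p[2]+.0165,s)-p)@R).round(4).tolist())
E
```

```text
[ 0.45359643 -0.13044531  0.1296926 ] 29.93606597185135
pred sensor px [373.16095    154.03506926]
[np.float64(373.65384615384613), np.float64(153.43846153846152)] 130 165.0 [[ 0.47559011 -0.06781158  0.014     ]]
[[292, 133], [291, 243], [348, 243], [351, 134]] [[0.072, -0.0129, -0.0164], [0.0147, -0.015, -0.0165], [0.0147, 0.0154, -0.0165], [0.0716, 0.0152, -0.0164]]
```

View pics/w7.png

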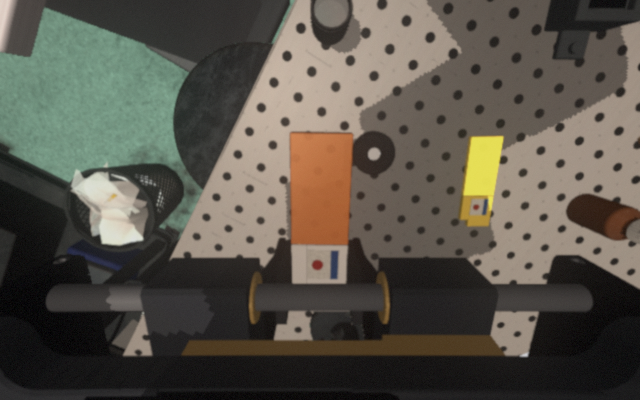

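The sensor's centre dot is at (374,153), beside the level plate, and casts to (0.4756, -0.068). That agrees with the prediction within 1 mm.

>>> apply_moves(
  plan="0 0.25 0 0 0 0;-0.01 0.5 0 0 0 0;0 0.25 0 0 0 0;0 0 0.2 0 0 0;0 0 0.4 0 0 0;0 0 0.25 0 0 0;0 0 0.13 0 0 0;0 0 0 0 0 0;0 0 0 0 0 0;0 0 0 0 0 0",
)

```text
time_s: 8.52
position: [0.4975, -0.1068, 0.0813]
tcp_rot: [[-0.503, 0.864, 0.001], [0.864, 0.503, -0.0], [-0.001, 0.0, -1.0]]
force: [0.6, 0.7, -0.5]
opening: 0.341
grasp_force: 29.9
```

```bash
python3 - <<'E'
from h import *
s=bot.read_state();R=np.array(s["tcp_rot"]);p=np.array(s["position"]);print(p,s["grasp_force"],s["qvel"].round(2))
print("window", p+R@np.array([.0433,.0005,-.0135]),"want .4756 -.068 .094")
im=save("wrist","w8.png");hsv=cv2.cvtColor(im,cv2.COLOR_RGB2HSV)
m=cv2.inRange(hsv,(5,140,60),(18,255,255)); m[:, :250]=0;m[:,400:]=0
c=max(cv2.findContours(m,0,2)[0],key=cv2.contourArea);q=cv2.approxPolyDP(c,6,True)[:,0];print(q.tolist())
for n in("side","scene"):
    h=cv2.cvtColor(capture(n),cv2.COLOR_RGB2HSV);e=proj(n,p+R@np.array([.0433,.0005,-.0165]),s)[0];u,v=e.round().astype(int)
    k=cv2.inRange(h,(5,140,60),(18,255,255))[v-25:v+25,u-25:u+25];M=cv2.moments(k,True);print(n,e,M["m00"],M["m10"]/max(M["m00"],1)+u-25,M["m01"]/max(M["m00"],1)+v-25)
E
```

```text
[ 0.4975249  -0.10682744  0.08134923] 29.936018586158752 [-0.09 -0.63 -0.39  0.06 -0.01 -0.11]
window [ 0.47616483 -0.0691513   0.09482684] want .4756 -.068 .094
[[292, 133], [290, 242], [348, 243], [352, 134]]
side [350.77020556 158.83988706] 98.0 350.2755102040816 158.3469387755102
scene [340.13442246 240.96430626] 73.0 331.7808219178082 239.20547945205482
```

>>> apply_moves(
  plan="0.02 0 0.01 0 0 0;0 0 0 0 0 0;0 0 0 0 0 0;0 0 0 0 0 0;0 0 0 0 0 0",
)

```text
time_s: 9.08
position: [0.4969, -0.1058, 0.0806]
tcp_rot: [[-0.503, 0.864, 0.0], [0.864, 0.503, -0.0], [-0.0, 0.0, -1.0]]
force: [0.6, 0.5, -0.3]
opening: 0.34
grasp_force: 29.9
```

```bash
python3 - <<'E'
from h import *
print(bot.read_state()["position"]);print(bot.hand_in())
E
```

```text
[ 0.49685244 -0.10583497  0.08062472]
the job is handed in; nothing more can be done
None
```

Handed in at about 9 s: the lever was still latched when last seen after the lift, and the plate is held level and label up by its frosted end. By my measurements the window's middle is within about 1 mm of the sensor's centre and 8 cm above its face.

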